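Draw out the telescoping lint brush and hold it ready

ROBOT

A 6-joint arm with a two-finger parallel gripper is mounted at the origin on the work surface. World frame = base frame: x ahead of the robot, y to its left, z up, the work surface at z = 0. Lengths are in m, angles in rad, forces in N, time in s.
With the tool pointing down it reaches from about 0.425 to 0.95 m from the base axis. Payload 3.5 kg.
Tool frame: the origin (TCP) lies between the finger pads; the fingertips stand 25 mm ahead of it and the grasp point (between the pads) lies 6 mm ahead of it (ctrl.tips_ahead is the distance from the TCP to the fingertips, in m); z points along the fingers, y is the direction in which the jaws open and shut (so a half turn about z gives the same grasp; the last joint's range is limited). The gripper opens to 85 mm and grips with 20 to 120 N. Pads are 22 mm wide; open, the fingers measure 114 mm over their backs; the gripper's body (76 mm by 85 mm) begins 54 mm behind the grasp point. The pads swing forward as they close: fully open they stand 13 mm farther back than shut.
Start: joints at [-1.352, 0.286, 1.577, -0, 1.279, -0.15], TCP at [0.243, -0.63, 0.256] pointing down, gripper open.
Joint ranges: [-2.77, 2.77], [-0.9, 2.22], [0.21, 2.48], [-1.53, 4.67], [0.24, 2.81], [-2.84, 2.84]. Speed limits (rad/s): [2.79, 2.79, 3.14, 3.14, 3.14, 3.14].

INTERFACE

Orientations are given as a unit quaternion [x, y, z, w].
In Python, from plant import ctrl, viewer, workorder gives the robot as it stands.
- The arm moves only by the tool drive_tool, never from a script. Its argument "deltas" is a list of rows, each an object of numbers: "dx", "dy", "dz": the shift along the world's x, y, z in m; "rx", "ry", "rz": the turn, a rotation vector about the world's x, y, z in degrees; "jaw": the finger opening in m, from 0 to 0.0854. In form: [{"dx": .., "dy": .., "dz": .., "rx": .., "ry": .., "rz": .., "jaw": ..}, ...]. A call has 1 to 20 rows; each row shifts and turns the commanded pose from where the row before left it; what a row does not reach is not made up. A row lasts 1/8 s, in which the tool goes at most 62.5 mm and 10.7 degrees, less where a joint would pass 70% of its speed; a pose out of reach is approached as far as the arm can. A call with a gripper value outside its range is refused whole. The fingers move at their own pace and stop on an object; "squeeze" is the grip in N (left out, the last holds). Time passes only in rows, so rows that do not move let the fingers close. It gives the time, the measured TCP pose, the force and the opening at its end, in the units of the state.
- ctrl.get_state(): the state, without advancing time (a new reading comes with each control period).
- viewer.read_camera(name): name is "scene" or "top" or "wrist"; returns the picture (384x512x3 uint8, red, green, blue); there is no depth.
- viewer.camera_info(name): a dict with "K" (3x3 intrinsics, pixels), "R" (3x3) and "t" (3): a world point X has camera coordinates R X + t; the wrist camera has in their place "T_tool_cam" (4x4, takes a point from camera to tool coordinates, whose origin is the TCP and whose axes are the flange's). Camera axes: x right, y down, z forward; pixel columns grow to the right and rows downward; lengths in m; the calibration is good to about 2 mm. The wrist camera is an equidistant fisheye: a pixel r from the principal point sees the ray r / f radians off the axis. A picture is of the moment at which its call begins: read the wrist's pose just before it. camera_info takes no time and is no camera call.
- workorder.sign_off(): hands the job in, once; it reports no verdict.
The state is a dict: "time": time; "qpos": joint angles; "dq": joint speeds; "joint_efforts": joint torques, N m; "eef_pos": TCP position; "tcp_rot": TCP orientation; "contact_force": force on the tool from outside, world axes, zero at the start; "wrist_torque": the same for the moment, N m; "opening": opening from 0.0 (shut) to 1.0 (fully open).
Only numpy, scipy, OpenCV 4.12 (cv2) and the standard library are available. Lean on these libraries where they do the work, as an engineer would, in place of code of your own. Each camera call takes 0.05 s, during which the arm holds its last target. There are 200 camera calls.

TASK

Get the telescoping lint brush ready for cleaning behind the dryers: with its head held by the rack, squeeze in the button on its handle, draw the handle out past the first stop to the second stop, and let go of the button so that it springs out and locks. Then take the brush by handle or tube, clear of the button, lift it out of the rack and finish while holding it still and about level, 10 cm or so above where it lay. Leave the plain one-piece brush and everything else on the counter where it is.

Things in the scene. Friction and masses are not known exactly. Their poses are not given: they have to be found in the camera images.
- brush: telescoping brush: its flat-sided handle, 30 mm wide, 28 high, 250 long, black collar at the front, lying level in a lane of the rack. Origin on the handle's axis beside the button, 75 mm above the table at the start; y axis along the handle to its tail (collar end y = -70 mm, tail +180), x level, out through the button, z up. Handle 0.14 kg, tube and head 0.10 kg
- telescope (a joint): how far the handle is drawn off its inner tube, m: 0 shut, first stop 0.060, second stop 0.120 (the travel ends at 0.1215, where the button can spring out). Locked at a stop it has up to 2 mm of play. Drawing takes about 3 N (slowly) with the button held in; without the button it does not move
- button (a joint): how far the button is pressed in, m: 0 out (locked), 0.0055 fully in; spring 4 N to start, 8.5 N fully in. The tube is free from about 0.0045 on. Let go between two stops it stays in at about 0.0045 and springs out by itself at the next stop it comes to
- button_face (a point): middle of the button's outer face: a pad 18 mm long along the handle and 12 mm high that stands 6 mm proud of one side of the handle. Two fingers squeezing the handle from above across its sides at this place press it in
- brush_head (a point): middle of the brush head: 150 mm long, 38 wide, 34 high (bristles to 20 mm below the axis), on the end of a 16 mm square metal tube; 171 mm from the brush origin along its -y at the start, 291 mm at the second stop. 26 mm of tube shows between head and collar at the start
- handle_tail (a point): free end of the handle, on its axis
- rack: sheet-metal rack fixed to the counter, two lanes (its x = -45 and +45 mm), a brush in each. Origin at table level under the middle upright, y axis along the lanes towards the handles. Base 170 x 420 x 6 mm; notched uprights 8 mm thick at y = -120 mm (under the heads, 68 mm high), 0 (84 high) and +250 (under the handles, 74 high). The button is at y = 90 at the start and 210 at the second stop
- rack_stop (a point): middle upright of the rack, point between the lanes at the height of the brush axes: its 20 mm notch takes the tube just in front of the head and the head cannot pass it, so the rack holds the head while the handle is pulled along the rack's +y. Notches are open above: the brushes lift straight up
- plain_brush: one-piece brush lying in the rack's other lane (same kind of head, 130 mm long): round handle 28 mm across and 205 mm long, no button, no collar and no metal tube. Origin on its axis at the same station along the rack as the telescoping brush's; leave it alone
- detergent: white detergent jug, 100 x 150 x 237 mm, standing beyond the rack; origin under its centre; leave it alone
- spray: trigger spray bottle, 68 mm across and 203 mm tall, beyond the rack; origin under its centre; leave it alone
- carton: cardboard carton of dryer sheets, 75 x 170 x 100 mm, beyond the rack; origin under its centre; leave it alone
- scoop: white measuring cup, 72 mm across and 60 mm tall, on the robot's side of the rack; origin under its centre; leave it alone
- peg_tray: white open tray of clothes pegs, 130 x 180 x 55 mm, on the robot's side of the rack; origin under its centre; leave it alone
- softener: white bottle, 68 mm across and 190 mm tall, left of the rack; origin under its centre; leave it alone

How it is judged:
On the way, in this order (a step that is already met when the one before it is completed fails the run):
1. button held in and the handle drawn past the first stop, the head still in the rack (value of joint button above 0.003 m and value of joint telescope above 0.072 m and distance of brush_head from where it was at the start of the episode below 0.03 m), for 0.05 s.
2. locked at the second stop, button sprung out, the head still in the rack (value of joint telescope above 0.116 m and value of joint button below 0.0015 m and distance of brush_head from where it was at the start of the episode below 0.03 m), for 0.2 s.
At the end, for the whole second after the job is handed in: Brush drawn to its second stop (joint over 0.116 m), button out (under 1.5 mm), held in the fingers and touching neither rack nor other things, head and handle tail both over 0.13 m above the counter (55 mm higher than they lay), within 0.35 rad of level, under 0.03 m/s (value of joint telescope above 0.116 m and value of joint button below 0.0015 m and height (world z) of each of brush_head, handle_tail above 0.13 m and angle between brush's own y axis and vertical between 1.22 and 1.92 rad and contact force between the fingers and brush above 2 N and contact force between brush and rack below 0.1 N and contact force between brush and plain_brush below 0.1 N and contact force between brush and detergent below 0.1 N and contact force between brush and spray below 0.1 N and contact force between brush and carton below 0.1 N and contact force between brush and scoop below 0.1 N and contact force between brush and peg_tray below 0.1 N and contact force between brush and softener below 0.1 N and linear speed of brush below 0.03 m/s); the arm keeps its last pose, push and grip.
It fails at once if the plain brush shifted by more than 25 mm (distance of plain_brush from where it was at the start of the episode above 0.025 m).
It fails at once if another thing on the counter shifted by more than 25 mm (distance of any of detergent, spray, carton, scoop, peg_tray, softener from where it was at the start of the episode above 0.025 m).
It also fails if it takes over 38 s, if anything falls off the work surface, if the arm or the gripper's body presses on something with over 40 N, if the wrist force passes 120 N, or if a joint passes its speed limit or range.

## Working session

There is one attempt and no reset: what is moved stays moved. The work goes in short steps, Python scripts to look and compute and a tool call to move; the robot and the scene stay as the last step left them, time stands still between calls to the robot, and variables do not carry over. Pictures are saved under pics/ and viewed, and the job is handed in when it is done.

Besides the shell and the picture viewer there is one more tool, called after "Call:" as name(argument=value, ...) on one line, values as JSON. drive_tool: Moves the arm, as the interface text tells. Its arguments: {"type":"object","properties":{"deltas":{"type":"array"},"squeeze":{"type":"number"}},"required":["deltas"]}

```bash
mkdir -p pics; ls
python3 - <<'E'
from plant import ctrl, viewer
import cv2
print(ctrl.get_state())
for n in("scene","top"):
    cv2.imwrite(f"pics/{n}0.png",viewer.read_camera(n)[:,:,::-1]); print(n,viewer.camera_info(n))
print(viewer.camera_info("wrist"))
E
```

```text
pics
{'time': 0.0, 'qpos': array([-1.35200306e+00,  2.87205525e-01,  1.57819847e+00, -1.24861652e-05,
        1.27860595e+00, -1.49996248e-01]), 'dq': array([ 0.00020014, -0.00173922,  0.00040815,  0.00157595,  0.00064347,
        0.00072429]), 'joint_efforts': array([ 1.41191391e-03, -4.05978012e+01, -2.92624658e+01,  2.42269198e-05,
        5.71280703e-03, -3.04568701e-06]), 'eef_pos': array([ 0.24322227, -0.62900444,  0.25490891]), 'tcp_rot': array([ 9.83046354e-01,  1.83353225e-01, -4.75402019e-05, -1.20772617e-03]), 'contact_force': array([-0.35658463,  1.00788477,  0.00479354]), 'wrist_torque': array([-0.00405609, -0.01521118,  0.03187541]), 'opening': 1.0037017244888937}
scene {'K': array([[402.01772113,   0.        , 251.25163417],
       [  0.        , 402.01772113, 189.80994915],
       [  0.        ,   0.        ,   1.        ]]), 'R': array([[ 0.87029431,  0.49236686,  0.01275499],
       [ 0.42653903, -0.74048425, -0.51937225],
       [-0.24627682,  0.45744721, -0.85445291]]), 't': array([-0.53041606, -0.10339038,  1.50417072])}
top {'K': array([[434.00039435,   0.        , 259.7634123 ],
       [  0.        , 434.00039435, 194.99776943],
       [  0.        ,   0.        ,   1.        ]]), 'R': array([[ 0.01716658, -0.99956799,  0.02385673],
       [-0.98826344, -0.02058509, -0.15136588],
       [ 0.15179158, -0.0209783 , -0.98818987]]), 't': array([0.09105291, 0.53198944, 1.41178734])}
{'K': array([[297.31863964,   0.        , 252.35588385],
       [  0.        , 297.31863964, 194.03701427],
       [  0.        ,   0.        ,   1.        ]]), 'T_tool_cam': array([[-4.10431273e-04, -9.59032037e-01, -2.83297340e-01,
         7.15100356e-02],
       [ 9.99999791e-01, -2.51914632e-04, -5.95970948e-04,
         8.09996828e-04],
       [ 5.00188487e-04, -2.83297526e-01,  9.59031940e-01,
        -1.17720223e-01],
       [ 0.00000000e+00,  0.00000000e+00,  0.00000000e+00,
         1.00000000e+00]])}
```

View pics/scene0.png

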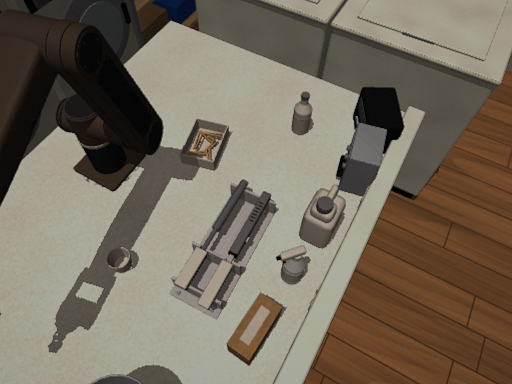

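View pics/top0.png

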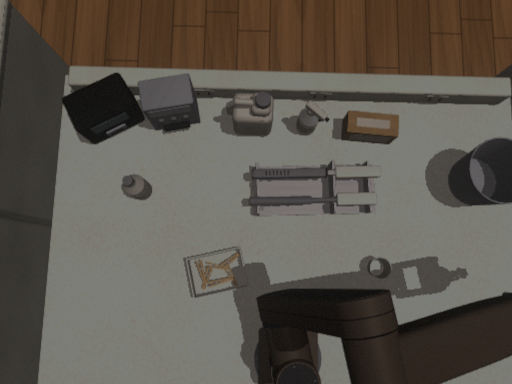

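Run:
```python
import cv2
a=cv2.imread("pics/top0.png")[150:225,235:390]; cv2.imwrite("pics/topc.png",cv2.convertScaleAbs(cv2.resize(a,None,fx=5,fy=5,interpolation=cv2.INTER_CUBIC),alpha=1.6,beta=10))
a=cv2.imread("pics/scene0.png")[170:325,160:290]; cv2.imwrite("pics/scenec.png",cv2.convertScaleAbs(cv2.resize(a,None,fx=3.8,fy=3.8,interpolation=cv2.INTER_CUBIC),alpha=1.6,beta=10))
```

```text
(no output)
```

View pics/topc.png

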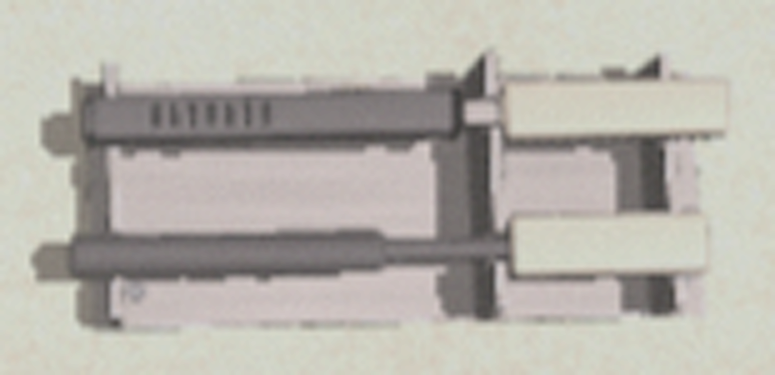

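View pics/scenec.png

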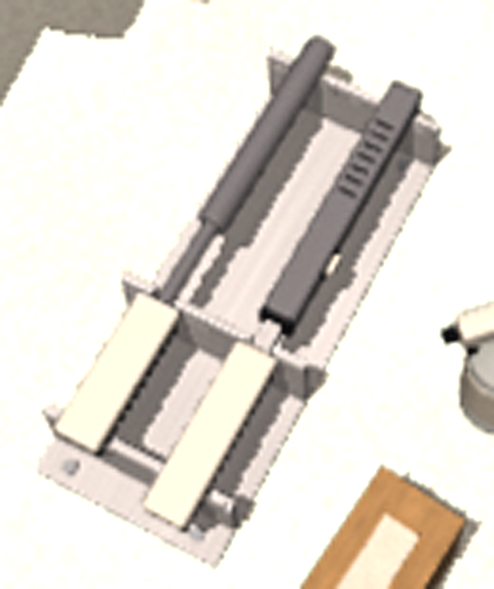

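```bash
cat > h.py <<'E'
import numpy as np
from plant import viewer
def ray(cam,u,v,z):
    c=viewer.camera_info(cam);R,t=c["R"],c["t"]
    d=R.T@np.linalg.solve(c["K"],[u,v,1]);o=-R.T@t
    return o+d*(z-o[2])/d[2]
def proj(cam,X):
    c=viewer.camera_info(cam);p=c["K"]@(c["R"]@np.array(X)+c["t"]);return p[:2]/p[2]
E
python3 - <<'E'
from h import *
T=lambda x,y,z:ray("top",235+x/5,150+y/5,z).round(4)
S=lambda x,y,z:ray("scene",160+x/3.8,170+y/3.8,z).round(4)
print("tail mid edges",T(85,98,.089),T(85,137,.089),"collar",T(458,93,.089),T(458,132,.089))
print("head",T(505,82,.089),T(505,135,.089),T(728,82,.089),T(728,135,.089))
print("S tail",S(390,84,.089),S(420,92,.089),"collar",S(262,312,.089),S(293,324,.089),"button",S(334,264,.075))
print("S head far",S(150,503,.089),S(185,527,.089))
print("plain tail",T(72,250,.08))
E
```

```text
tail mid edges [0.6057 0.1289 0.089 ] [0.5798 0.1284 0.089 ] collar [ 0.6144 -0.1149  0.089 ] [ 0.5884 -0.1148  0.089 ]
head [ 0.6225 -0.1459  0.089 ] [ 0.5871 -0.1455  0.089 ] [ 0.6258 -0.293   0.089 ] [ 0.5903 -0.2921  0.089 ]
S tail [0.5822 0.123  0.089 ] [0.6089 0.1289 0.089 ] collar [ 0.5955 -0.1161  0.089 ] [ 0.6224 -0.1125  0.089 ] button [ 0.6218 -0.0453  0.075 ]
S head far [ 0.602  -0.2892  0.089 ] [ 0.6344 -0.2913  0.089 ]
plain tail [0.5068 0.1353 0.08  ]
```

Call:
drive_tool(deltas=[{"dx":0.0223,"dy":0.0365,"rz":4.44,"jaw":0.085},{"dx":0.0223,"dy":0.0365,"rz":4.44},{"dx":0.0223,"dy":0.0365,"rz":4.44},{"dx":0.0223,"dy":0.0365,"rz":4.44},{"dx":0.0223,"dy":0.0365,"rz":4.44},{"dx":0.0223,"dy":0.0365,"rz":4.44},{"dx":0.0223,"dy":0.0365,"rz":4.44},{"dx":0.0223,"dy":0.0365,"rz":4.44},{"dx":0.0223,"dy":0.0365,"rz":4.44},{"dx":0.0223,"dy":0.0365,"rz":4.44},{"dx":0.0223,"dy":0.0365,"rz":4.44},{"dx":0.0223,"dy":0.0365,"rz":4.44},{"dx":0.0223,"dy":0.0365,"rz":4.44},{"dx":0.0223,"dy":0.0365,"rz":4.44},{"dx":0.0223,"dy":0.0365,"rz":4.44},{"dx":0.0223,"dy":0.0365,"rz":4.44},{"dz":-0.02},{"dz":-0.02},{}])

```text
schema error: expected keys dx, dy, dz, rx, ry, rz, jaw
```

```bash
cat > w.py <<'E'
import sys,cv2
from h import *
from plant import ctrl
from scipy.spatial.transform import Rotation as Ro
def wray(s,u,v,z):
    c=viewer.camera_info("wrist");K=c["K"];T=c["T_tool_cam"]
    a=np.array([(u-K[0,2])/K[0,0],(v-K[1,2])/K[1,1]]);r=np.hypot(*a)
    d=np.array([*(a/r*np.sin(r)),np.cos(r)]) if r>1e-9 else np.array([0,0,1.])
    R=Ro.from_quat(s["tcp_rot"]).as_matrix()
    o=R@T[:3,3]+s["eef_pos"];d=R@T[:3,:3]@d
    return (o+d*(z-o[2])/d[2]).round(4)
def snap(name,cam="wrist"):
    s=ctrl.get_state();a=viewer.read_camera(cam)[:,:,::-1]
    cv2.imwrite(f"pics/{name}.png",cv2.convertScaleAbs(cv2.resize(a,None,fx=1.5,fy=1.5,interpolation=cv2.INTER_CUBIC),alpha=1.6,beta=10))
    print({k:np.round(s[k],4) for k in("time","qpos","eef_pos","tcp_rot","contact_force","opening")})
    print("tool y",Ro.from_quat(s["tcp_rot"]).as_matrix()[:,1].round(4))
    np.savez("s.npz",**{k:s[k] for k in("eef_pos","tcp_rot")})
if __name__=="__main__": snap(*sys.argv[1:])
E
python3 w.py w1
```

```text
{'time': np.float64(0.1), 'qpos': array([-1.352 ,  0.2871,  1.578 ,  0.    ,  1.2786, -0.15  ]), 'eef_pos': array([ 0.2432, -0.6291,  0.2551]), 'tcp_rot': array([ 0.983 ,  0.1834, -0.    , -0.0011]), 'contact_force': array([ 0.8386, -0.0902,  0.1942]), 'opening': np.float64(0.9976)}
tool y [ 0.3605 -0.9328 -0.0021]
```

View pics/w1.png

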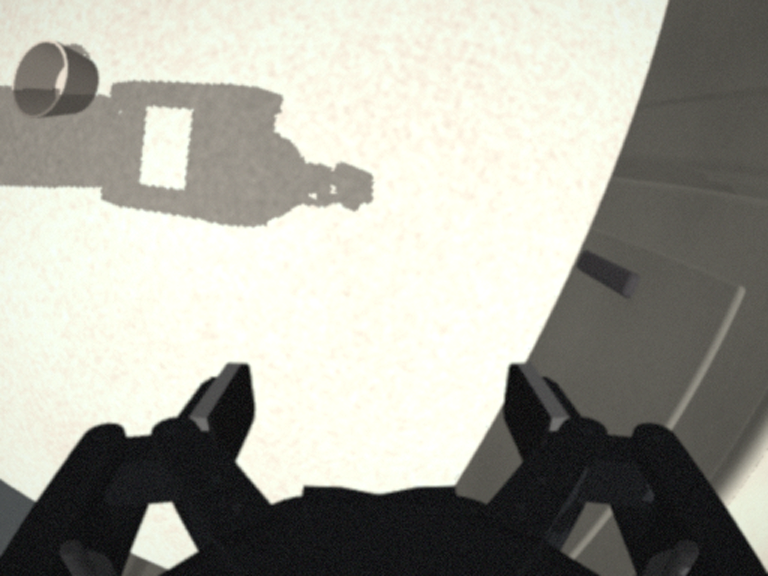

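All keys must be given in each row, so nothing moved; the picture shows only the start pose: cup top-left, open fingers.

Call:
drive_tool(deltas=[{"dx":0.0223,"dy":0.0365,"dz":0,"rx":0,"ry":0,"rz":4.44,"jaw":0.085},{"dx":0.0223,"dy":0.0365,"dz":0,"rx":0,"ry":0,"rz":4.44,"jaw":0.085},{"dx":0.0223,"dy":0.0365,"dz":0,"rx":0,"ry":0,"rz":4.44,"jaw":0.085},{"dx":0.0223,"dy":0.0365,"dz":0,"rx":0,"ry":0,"rz":4.44,"jaw":0.085},{"dx":0.0223,"dy":0.0365,"dz":0,"rx":0,"ry":0,"rz":4.44,"jaw":0.085},{"dx":0.0223,"dy":0.0365,"dz":0,"rx":0,"ry":0,"rz":4.44,"jaw":0.085},{"dx":0.0223,"dy":0.0365,"dz":0,"rx":0,"ry":0,"rz":4.44,"jaw":0.085},{"dx":0.0223,"dy":0.0365,"dz":0,"rx":0,"ry":0,"rz":4.44,"jaw":0.085},{"dx":0.0223,"dy":0.0365,"dz":0,"rx":0,"ry":0,"rz":4.44,"jaw":0.085},{"dx":0.0223,"dy":0.0365,"dz":0,"rx":0,"ry":0,"rz":4.44,"jaw":0.085},{"dx":0.0223,"dy":0.0365,"dz":0,"rx":0,"ry":0,"rz":4.44,"jaw":0.085},{"dx":0.0223,"dy":0.0365,"dz":0,"rx":0,"ry":0,"rz":4.44,"jaw":0.085},{"dx":0.0223,"dy":0.0365,"dz":0,"rx":0,"ry":0,"rz":4.44,"jaw":0.085},{"dx":0.0223,"dy":0.0365,"dz":0,"rx":0,"ry":0,"rz":4.44,"jaw":0.085},{"dx":0.0223,"dy":0.0365,"dz":0,"rx":0,"ry":0,"rz":4.44,"jaw":0.085},{"dx":0.0223,"dy":0.0365,"dz":0,"rx":0,"ry":0,"rz":4.44,"jaw":0.085},{"dx":0,"dy":0,"dz":-0.02,"rx":0,"ry":0,"rz":0,"jaw":0.085},{"dx":0,"dy":0,"dz":-0.02,"rx":0,"ry":0,"rz":0,"jaw":0.085},{"dx":0,"dy":0,"dz":0,"rx":0,"ry":0,"rz":0,"jaw":0.085}])

```text
time: 2.52
eef_pos: [0.5979, -0.0462, 0.2125]
tcp_rot: [0.694, 0.72, -0.002, -0.003]
contact_force: [-0.1, -0.5, -0.1]
opening: 0.998
```

```bash
python3 w.py w2
```

```text
{'time': np.float64(2.525), 'qpos': array([-2.4600e-01,  1.6490e-01,  1.8031e+00, -3.0000e-04,  1.1805e+00,
       -2.8210e-01]), 'eef_pos': array([ 0.5979, -0.0462,  0.2125]), 'tcp_rot': array([ 0.6942,  0.7198, -0.0018, -0.0029]), 'contact_force': array([-0.0718, -0.5032, -0.0633]), 'opening': np.float64(0.998)}
tool y [ 0.9993  0.0362 -0.0067]
```

View pics/w2.png

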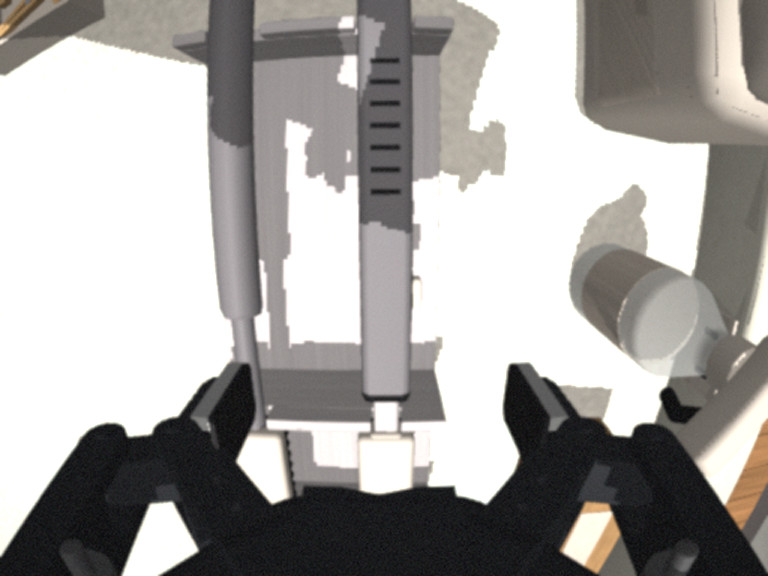

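The wrist view shows the telescoping handle dead centre (cols 360–411), button at (417,290), and collar end at row 397, all in 1.5x pixels.

Run:
```python
from w import *
s=dict(np.load("s.npz"))
for n,u,v,z in [("button",419,289,.075),("hL290",361,290,.089),("hR290",412,290,.089),("hL150",359,150,.089),("hR150",411,150,.089),("collarL",364,396,.089),("collarR",409,396,.089),("upright L",270,424,.084),("upr R",443,418,.084)]:
    print(n,wray(s,u/1.5,v/1.5,z))
```

```text
button [ 0.6209 -0.0479  0.075 ]
hL290 [ 0.5868 -0.0458  0.089 ]
hR290 [ 0.6156 -0.0447  0.089 ]
hL150 [0.5835 0.0319 0.089 ]
hR150 [0.6112 0.0329 0.089 ]
collarL [ 0.5902 -0.1139  0.089 ]
collarR [ 0.618  -0.1129  0.089 ]
upright L [ 0.5276 -0.1428  0.084 ]
upr R [ 0.6418 -0.132   0.084 ]
```

Call:
drive_tool(deltas=[{"dx":0.003,"dy":0,"dz":-0.025,"rx":0,"ry":0,"rz":0.4,"jaw":0.085},{"dx":0,"dy":0,"dz":-0.025,"rx":0,"ry":0,"rz":0,"jaw":0.085},{"dx":0,"dy":0,"dz":-0.025,"rx":0,"ry":0,"rz":0,"jaw":0.085},{"dx":0,"dy":0,"dz":-0.025,"rx":0,"ry":0,"rz":0,"jaw":0.085},{"dx":0,"dy":0,"dz":-0.02,"rx":0,"ry":0,"rz":0,"jaw":0.085},{"dx":0,"dy":0,"dz":-0.0145,"rx":0,"ry":0,"rz":0,"jaw":0.085},{"dx":0,"dy":0,"dz":0,"rx":0,"ry":0,"rz":0,"jaw":0.085},{"dx":0,"dy":0,"dz":0,"rx":0,"ry":0,"rz":0,"jaw":0.085}])

```text
time: 3.58
eef_pos: [0.6039, -0.0458, 0.0828]
tcp_rot: [0.691, 0.723, 0.0, 0.001]
contact_force: [0.5, -0.0, 1.0]
opening: 0.992
```

```bash
python3 w.py w3
```

```text
{'time': np.float64(3.575), 'qpos': array([-0.2431,  0.3328,  1.8635, -0.    ,  0.9435, -0.2879]), 'eef_pos': array([ 0.6039, -0.0458,  0.0828]), 'tcp_rot': array([6.911e-01, 7.228e-01, 4.000e-04, 7.000e-04]), 'contact_force': array([ 0.5173, -0.0027,  0.9703]), 'opening': np.float64(0.9924)}
tool y [0.999  0.0448 0.0016]
```

View pics/w3.png

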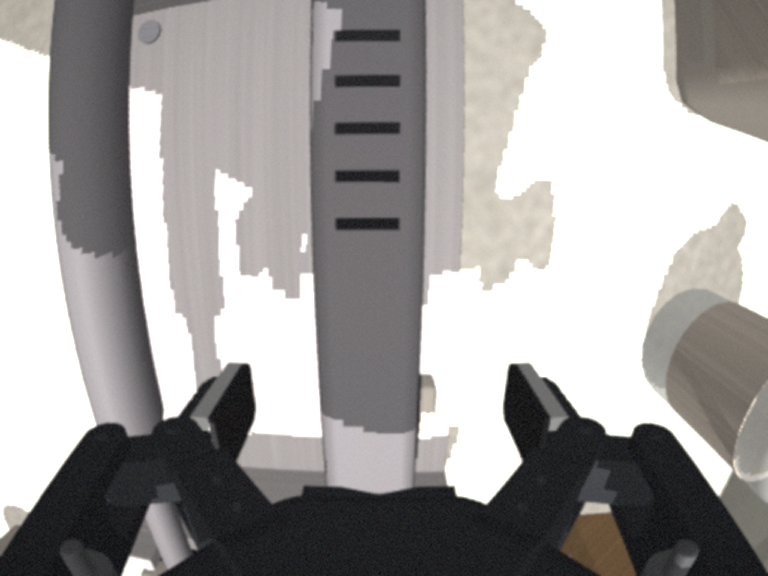

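Run:
```python
from w import *
s=dict(np.load("s.npz"))
for n,u,v,z in [("btn top",430,374,.077),("btn bot",430,412,.077),("hL",321,380,.089),("hR",420,380,.089),("hL",311,180,.089),("hR",425,180,.089)]:
    print(n,wray(s,u/1.5,v/1.5,z))
```

```text
btn top [ 0.6193 -0.0373  0.077 ]
btn bot [ 0.6206 -0.0512  0.077 ]
hL [ 0.5868 -0.0345  0.089 ]
hR [ 0.6147 -0.0332  0.089 ]
hL [0.5838 0.0205 0.089 ]
hR [0.6122 0.0216 0.089 ]
```

Call:
drive_tool(deltas=[{"dx":-0.0025,"dy":0,"dz":-0.005,"rx":0,"ry":0,"rz":0,"jaw":0.085},{"dx":0,"dy":0,"dz":0,"rx":0,"ry":0,"rz":0,"jaw":0.045},{"dx":0,"dy":0,"dz":0,"rx":0,"ry":0,"rz":0,"jaw":0.045},{"dx":0,"dy":0,"dz":0,"rx":0,"ry":0,"rz":0,"jaw":0.025},{"dx":0,"dy":0,"dz":0,"rx":0,"ry":0,"rz":0,"jaw":0.025},{"dx":0,"dy":0,"dz":0,"rx":0,"ry":0,"rz":0,"jaw":0.025},{"dx":0,"dy":0,"dz":0,"rx":0,"ry":0,"rz":0,"jaw":0.025},{"dx":0,"dy":0,"dz":0,"rx":0,"ry":0,"rz":0,"jaw":0.025}], squeeze=30)

```text
time: 4.62
eef_pos: [0.601, -0.0457, 0.0779]
tcp_rot: [0.691, 0.723, 0.0, 0.0]
contact_force: [-2.1, 0.3, 5.6]
opening: 0.349
```

```bash
python3 w.py w4
```

```text
{'time': np.float64(4.625), 'qpos': array([-2.4410e-01,  3.3510e-01,  1.8714e+00, -2.0000e-04,  9.3460e-01,
       -2.8900e-01]), 'eef_pos': array([ 0.601 , -0.0457,  0.0779]), 'tcp_rot': array([6.910e-01, 7.228e-01, 0.000e+00, 2.000e-04]), 'contact_force': array([-2.1353,  0.2503,  5.5844]), 'opening': np.float64(0.3491)}
tool y [9.99e-01 4.50e-02 4.00e-04]
```

View pics/w4.png

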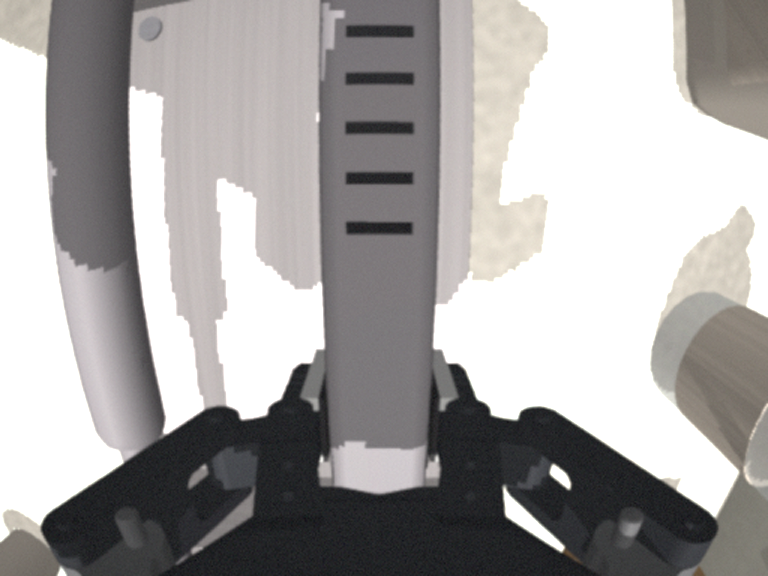

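Call:
drive_tool(deltas=[{"dx":-0.0002,"dy":0.005,"dz":0,"rx":0,"ry":0,"rz":0,"jaw":0.025},{"dx":-0.0002,"dy":0.005,"dz":0,"rx":0,"ry":0,"rz":0,"jaw":0.025},{"dx":-0.0002,"dy":0.005,"dz":0,"rx":0,"ry":0,"rz":0,"jaw":0.025},{"dx":-0.0002,"dy":0.005,"dz":0,"rx":0,"ry":0,"rz":0,"jaw":0.025}])

```text
time: 5.18
eef_pos: [0.6007, -0.0268, 0.0779]
tcp_rot: [0.691, 0.723, -0.0, 0.002]
contact_force: [-2.0, -5.4, 5.4]
opening: 0.347
```

```bash
python3 w.py w5; python3 w.py t5 top
```

```text
{'time': np.float64(5.175), 'qpos': array([-0.2123,  0.3317,  1.876 , -0.0028,  0.9314, -0.2559]), 'eef_pos': array([ 0.6007, -0.0268,  0.0779]), 'tcp_rot': array([ 6.909e-01,  7.229e-01, -3.000e-04,  1.700e-03]), 'contact_force': array([-2.0262, -5.3626,  5.3662]), 'opening': np.float64(0.3465)}
tool y [0.999  0.0452 0.0019]
{'time': np.float64(5.225), 'qpos': array([-0.2115,  0.3316,  1.8761, -0.0021,  0.9314, -0.2556]), 'eef_pos': array([ 0.6007, -0.0262,  0.0778]), 'tcp_rot': array([ 6.909e-01,  7.230e-01, -1.000e-04,  1.500e-03]), 'contact_force': array([-1.6822, -3.7773,  5.0846]), 'opening': np.float64(0.3466)}
tool y [0.999  0.0454 0.002 ]
```

View pics/w5.png

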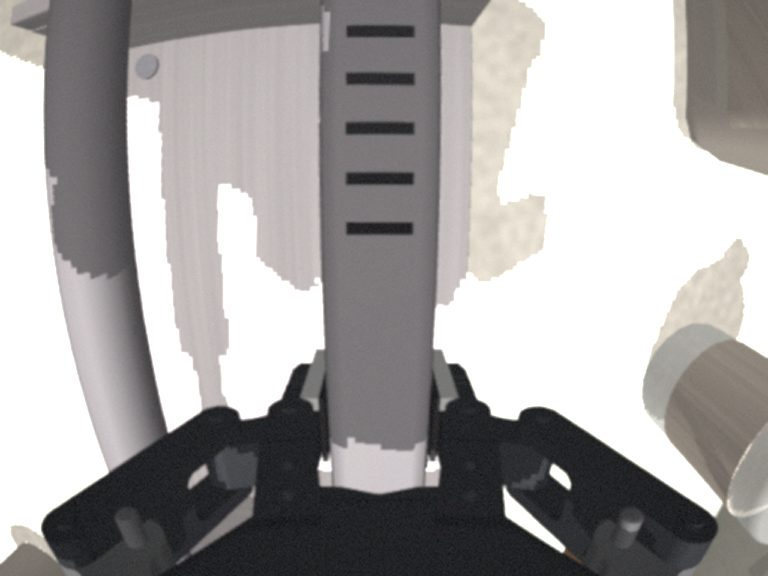

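View pics/t5.png

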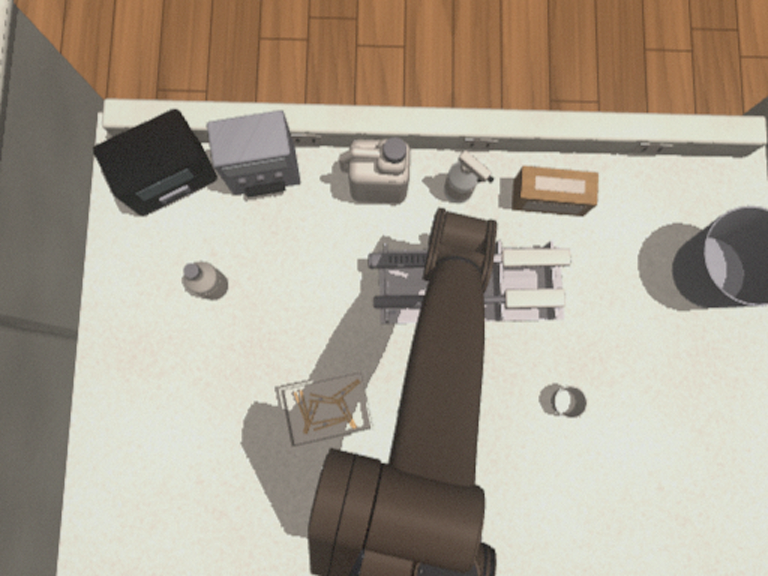

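The head (x1.5 pixels 503–571) hasn't moved while the tail went from column 378 to 368, so it is drawing freely at about 4–5 N.

Call:
drive_tool(deltas=[{"dx":-0.0002,"dy":0.005,"dz":0,"rx":0,"ry":0,"rz":0,"jaw":0.025},{"dx":-0.0002,"dy":0.005,"dz":0,"rx":0,"ry":0,"rz":0,"jaw":0.025},{"dx":-0.0002,"dy":0.005,"dz":0,"rx":0,"ry":0,"rz":0,"jaw":0.025},{"dx":-0.0002,"dy":0.005,"dz":0,"rx":0,"ry":0,"rz":0,"jaw":0.025},{"dx":-0.0002,"dy":0.005,"dz":0,"rx":0,"ry":0,"rz":0,"jaw":0.025},{"dx":-0.0002,"dy":0.005,"dz":0,"rx":0,"ry":0,"rz":0,"jaw":0.025},{"dx":-0.0002,"dy":0.005,"dz":0,"rx":0,"ry":0,"rz":0,"jaw":0.025},{"dx":-0.0002,"dy":0.005,"dz":0,"rx":0,"ry":0,"rz":0,"jaw":0.025},{"dx":-0.0002,"dy":0.005,"dz":0,"rx":0,"ry":0,"rz":0,"jaw":0.025},{"dx":-0.0002,"dy":0.005,"dz":0,"rx":0,"ry":0,"rz":0,"jaw":0.025},{"dx":-0.0002,"dy":0.005,"dz":0,"rx":0,"ry":0,"rz":0,"jaw":0.025},{"dx":-0.0002,"dy":0.005,"dz":0,"rx":0,"ry":0,"rz":0,"jaw":0.025},{"dx":-0.0002,"dy":0.005,"dz":0,"rx":0,"ry":0,"rz":0,"jaw":0.025},{"dx":-0.0002,"dy":0.005,"dz":0,"rx":0,"ry":0,"rz":0,"jaw":0.025},{"dx":-0.0002,"dy":0.005,"dz":0,"rx":0,"ry":0,"rz":0,"jaw":0.025},{"dx":-0.0002,"dy":0.005,"dz":0,"rx":0,"ry":0,"rz":0,"jaw":0.025},{"dx":-0.0002,"dy":0.005,"dz":0,"rx":0,"ry":0,"rz":0,"jaw":0.025},{"dx":-0.0002,"dy":0.005,"dz":0,"rx":0,"ry":0,"rz":0,"jaw":0.025}])

```text
time: 7.52
eef_pos: [0.5973, 0.063, 0.0779]
tcp_rot: [0.691, 0.723, -0.0, 0.002]
contact_force: [-0.1, -6.8, 5.2]
opening: 0.348
```

Call:
drive_tool(deltas=[{"dx":0,"dy":0.003,"dz":0,"rx":0,"ry":0,"rz":0,"jaw":0.025},{"dx":0,"dy":0.003,"dz":0,"rx":0,"ry":0,"rz":0,"jaw":0.025},{"dx":0,"dy":0,"dz":0,"rx":0,"ry":0,"rz":0,"jaw":0.025}])

```text
time: 7.9
eef_pos: [0.5972, 0.0694, 0.0779]
tcp_rot: [0.691, 0.723, -0.0, 0.002]
contact_force: [-1.7, -5.6, 6.0]
opening: 0.351
```

```bash
python3 w.py t6 top
```

```text
{'time': np.float64(7.9), 'qpos': array([-0.0522,  0.3316,  1.876 , -0.0026,  0.9318, -0.0955]), 'eef_pos': array([0.5972, 0.0694, 0.0779]), 'tcp_rot': array([ 6.911e-01,  7.228e-01, -1.000e-04,  1.500e-03]), 'contact_force': array([-1.7029, -5.5964,  6.0246]), 'opening': np.float64(0.3514)}
tool y [0.999  0.0449 0.002 ]
```

View pics/t6.png

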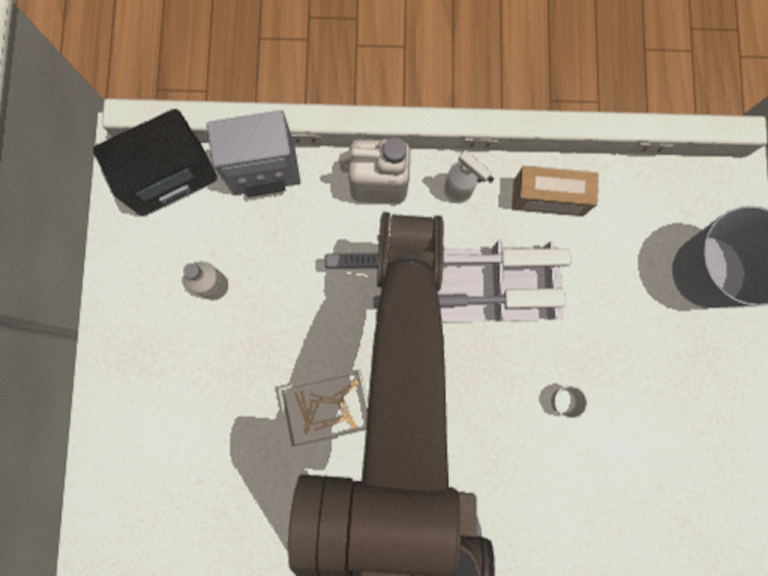

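Call:
drive_tool(deltas=[{"dx":0,"dy":0.002,"dz":0,"rx":0,"ry":0,"rz":0,"jaw":0.025},{"dx":0,"dy":0.002,"dz":0,"rx":0,"ry":0,"rz":0,"jaw":0.025},{"dx":0,"dy":0.001,"dz":0,"rx":0,"ry":0,"rz":0,"jaw":0.025},{"dx":0,"dy":0,"dz":0,"rx":0,"ry":0,"rz":0,"jaw":0.025}])

```text
time: 8.45
eef_pos: [0.5971, 0.0741, 0.0778]
tcp_rot: [0.691, 0.723, -0.0, 0.002]
contact_force: [-1.3, -6.4, 4.0]
opening: 0.349
```

Call:
drive_tool(deltas=[{"dx":0,"dy":0.001,"dz":0,"rx":0,"ry":0,"rz":0,"jaw":0.025},{"dx":0,"dy":0.001,"dz":0,"rx":0,"ry":0,"rz":0,"jaw":0.025},{"dx":0,"dy":0,"dz":0,"rx":0,"ry":0,"rz":0,"jaw":0.025}])

```text
time: 8.82
eef_pos: [0.5972, 0.076, 0.0779]
tcp_rot: [0.691, 0.723, -0.0, 0.002]
contact_force: [-1.7, -6.1, 5.0]
opening: 0.355
```

Call:
drive_tool(deltas=[{"dx":0,"dy":0.001,"dz":0,"rx":0,"ry":0,"rz":0,"jaw":0.025},{"dx":0,"dy":0.0005,"dz":0,"rx":0,"ry":0,"rz":0,"jaw":0.025},{"dx":0,"dy":0,"dz":0,"rx":0,"ry":0,"rz":0,"jaw":0.025}])

```text
time: 9.2
eef_pos: [0.5972, 0.0775, 0.0779]
tcp_rot: [0.691, 0.723, -0.0, 0.002]
contact_force: [-0.4, -7.0, 5.0]
opening: 0.351
```

Call:
drive_tool(deltas=[{"dx":0,"dy":0.001,"dz":0,"rx":0,"ry":0,"rz":0,"jaw":0.025},{"dx":0,"dy":0.001,"dz":0,"rx":0,"ry":0,"rz":0,"jaw":0.025},{"dx":0,"dy":0,"dz":0,"rx":0,"ry":0,"rz":0,"jaw":0.025}])

```text
time: 9.57
eef_pos: [0.5972, 0.078, 0.0779]
tcp_rot: [0.691, 0.723, -0.001, 0.002]
contact_force: [-1.1, -10.2, 5.7]
opening: 0.35
```

```bash
python3 w.py t7 top; python3 w.py w7;python3 -c "
import cv2
a=cv2.imread('pics/t7.png')[220:340,300:600];cv2.imwrite('pics/t7c.png',cv2.resize(a,None,fx=2.6,fy=2.6))"
```

```text
{'time': np.float64(9.575), 'qpos': array([-0.0364,  0.3341,  1.8728, -0.0067,  0.933 , -0.0777]), 'eef_pos': array([0.5972, 0.078 , 0.0779]), 'tcp_rot': array([ 0.6909,  0.7229, -0.0014,  0.0024]), 'contact_force': array([ -1.0746, -10.2279,   5.721 ]), 'opening': np.float64(0.3503)}
tool y [0.999  0.0453 0.0013]
{'time': np.float64(9.625), 'qpos': array([-0.0364,  0.3341,  1.8729, -0.0065,  0.9331, -0.0778]), 'eef_pos': array([0.5971, 0.078 , 0.0778]), 'tcp_rot': array([ 0.6909,  0.7229, -0.0014,  0.0023]), 'contact_force': array([ -1.1104, -10.6696,   5.8437]), 'opening': np.float64(0.346)}
tool y [0.999  0.0452 0.0012]
```

View pics/t7c.png

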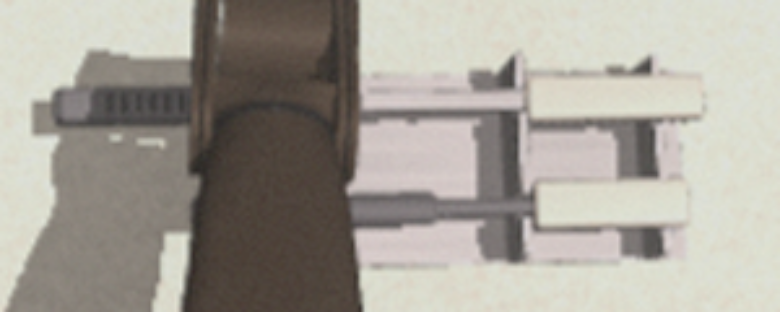

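View pics/w7.png

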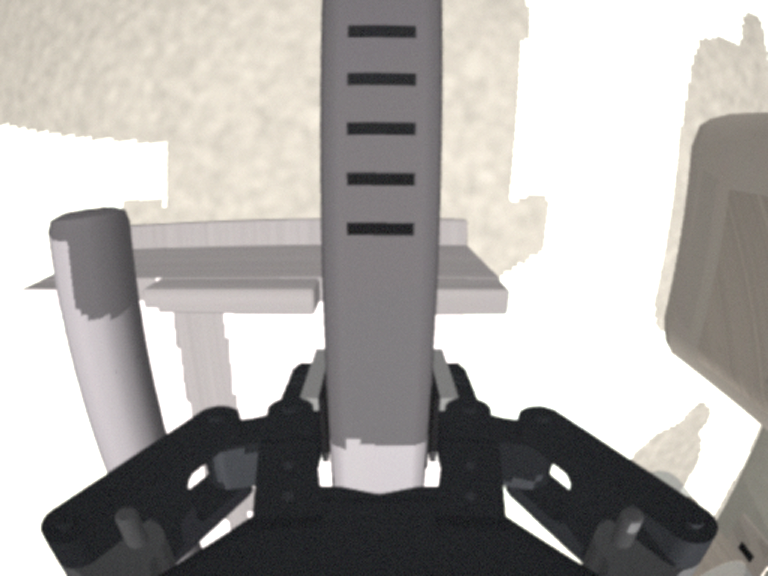

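Pull force rose to 10.5 N and the TCP stalled, so this is the end of travel; the head is still in its place. Opening.

Call:
drive_tool(deltas=[{"dx":0,"dy":0,"dz":0,"rx":0,"ry":0,"rz":0,"jaw":0.06},{"dx":0,"dy":0,"dz":0,"rx":0,"ry":0,"rz":0,"jaw":0.06},{"dx":0,"dy":0,"dz":0,"rx":0,"ry":0,"rz":0,"jaw":0.06},{"dx":0,"dy":0,"dz":0,"rx":0,"ry":0,"rz":0,"jaw":0.06},{"dx":0,"dy":0,"dz":0.04,"rx":0,"ry":0,"rz":0,"jaw":0.06},{"dx":0,"dy":0,"dz":0.04,"rx":0,"ry":0,"rz":0,"jaw":0.06},{"dx":0.002,"dy":-0.045,"dz":0,"rx":0,"ry":0,"rz":0,"jaw":0.06},{"dx":0,"dy":0,"dz":0,"rx":0,"ry":0,"rz":0,"jaw":0.06}])

```text
time: 10.68
eef_pos: [0.5988, 0.0342, 0.1577]
tcp_rot: [0.692, 0.722, 0.0, 0.001]
contact_force: [-0.4, 0.7, -0.2]
opening: 0.702
```

```bash
python3 w.py w8; python3 w.py s8 scene
```

```text
{'time': np.float64(10.675), 'qpos': array([-1.1190e-01,  2.2100e-01,  1.8457e+00, -4.0000e-04,  1.0732e+00,
       -1.5410e-01]), 'eef_pos': array([0.5988, 0.0342, 0.1577]), 'tcp_rot': array([6.920e-01, 7.219e-01, 4.000e-04, 8.000e-04]), 'contact_force': array([-0.3639,  0.7029, -0.1962]), 'opening': np.float64(0.7018)}
tool y [0.9991 0.0424 0.0016]
{'time': np.float64(10.725), 'qpos': array([-1.1040e-01,  2.2160e-01,  1.8465e+00,  4.0000e-04,  1.0734e+00,
       -1.5360e-01]), 'eef_pos': array([0.5982, 0.0353, 0.1569]), 'tcp_rot': array([ 6.917e-01,  7.221e-01,  2.000e-04, -1.000e-04]), 'contact_force': array([-0.2495, -0.2449, -0.7448]), 'opening': np.float64(0.7046)}
tool y [9.991e-01 4.300e-02 1.000e-04]
```

View pics/w8.png

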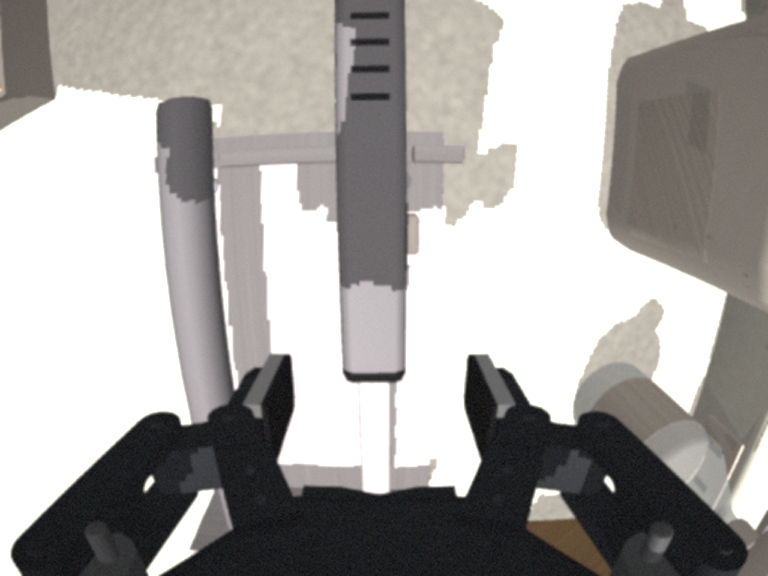

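View pics/s8.png

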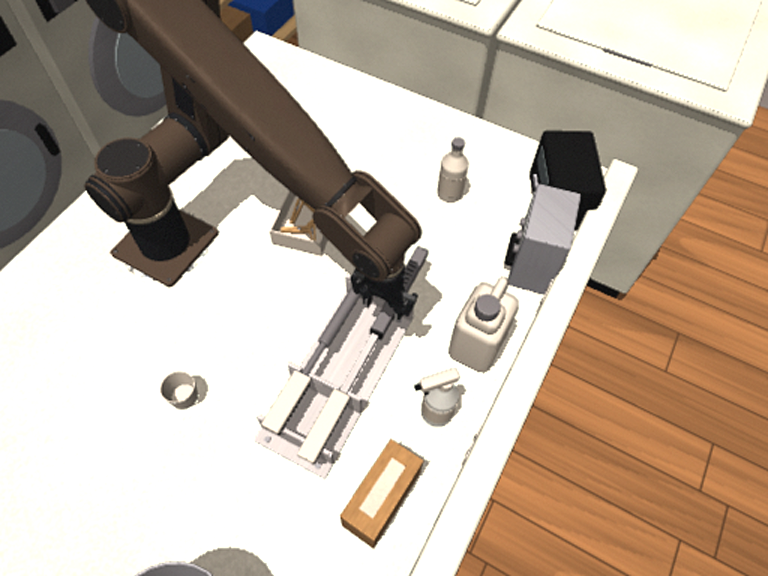

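The wrist view shows the button at (412,235) standing out to column 418 beyond the handle edge at 405, and the collar end at row 376. Measuring both.

```bash
python3 - <<'E'
from w import *
s=dict(eef_pos=np.array([.5988,.0342,.1577]),tcp_rot=np.array([.692,.7219,.0004,.0008]))
for n,u,v,z in [("btn face",418,234,.077),("btn lo",412,253,.077),("btn hi",412,215,.081),("edge@btn",406,234,.082),("collarL",344,377,.089),("collarR",404,376,.089)]:
    print(n,wray(s,u/1.5,v/1.5,z))
E
python3 -c "
import cv2
a=cv2.imread('pics/w8.png')[180:300,320:450];cv2.imwrite('pics/w8c.png',cv2.resize(a,None,fx=5,fy=5))"
```

```text
btn face [0.6148 0.0742 0.077 ]
btn lo [0.6126 0.0654 0.077 ]
btn hi [0.6112 0.0832 0.081 ]
edge@btn [0.609  0.0748 0.082 ]
collarL [0.5835 0.0076 0.089 ]
collarR [0.6116 0.0093 0.089 ]
```

View pics/w8c.png

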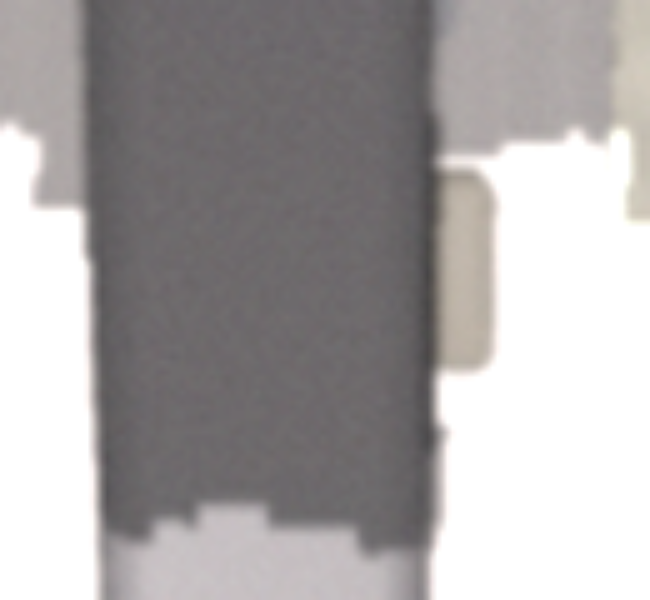

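Button out by ~6 mm at y=0.0743, 120 mm from its start position: locked. Now grip about 43 mm ahead of the button and lift.

Call:
drive_tool(deltas=[{"dx":0,"dy":-0.003,"dz":-0.03,"rx":0,"ry":0,"rz":0,"jaw":0.065},{"dx":0,"dy":0,"dz":-0.03,"rx":0,"ry":0,"rz":0,"jaw":0.065},{"dx":0,"dy":0,"dz":-0.019,"rx":0,"ry":0,"rz":0,"jaw":0.065},{"dx":0,"dy":0,"dz":0,"rx":0,"ry":0,"rz":0,"jaw":0.065},{"dx":0,"dy":0,"dz":0,"rx":0,"ry":0,"rz":0,"jaw":0.022},{"dx":0,"dy":0,"dz":0,"rx":0,"ry":0,"rz":0,"jaw":0.022},{"dx":0,"dy":0,"dz":0,"rx":0,"ry":0,"rz":0,"jaw":0.022},{"dx":0,"dy":0,"dz":0,"rx":0,"ry":0,"rz":0,"jaw":0.022},{"dx":0,"dy":0,"dz":0,"rx":0,"ry":0,"rz":0,"jaw":0.022},{"dx":0,"dy":0,"dz":0.005,"rx":0,"ry":0,"rz":0,"jaw":0.022},{"dx":0,"dy":0,"dz":0.005,"rx":0,"ry":0,"rz":0,"jaw":0.022}], squeeze=60)

```text
time: 12.15
eef_pos: [0.5975, 0.0329, 0.0871]
tcp_rot: [0.691, 0.723, -0.0, -0.001]
contact_force: [-0.2, 0.2, -2.6]
opening: 0.342
```

```bash
python3 w.py w9; python3 w.py s9 scene
```

```text
{'time': np.float64(12.15), 'qpos': array([-1.1430e-01,  3.1410e-01,  1.8784e+00, -1.0000e-04,  9.5060e-01,
       -1.5920e-01]), 'eef_pos': array([0.5975, 0.0329, 0.0871]), 'tcp_rot': array([ 6.911e-01,  7.228e-01, -5.000e-04, -6.000e-04]), 'contact_force': array([-0.1657,  0.1502, -2.6233]), 'opening': np.float64(0.3421)}
tool y [ 0.999   0.0449 -0.0015]
{'time': np.float64(12.2), 'qpos': array([-1.1430e-01,  3.1320e-01,  1.8775e+00, -1.0000e-04,  9.5090e-01,
       -1.5920e-01]), 'eef_pos': array([0.5982, 0.0329, 0.0881]), 'tcp_rot': array([ 0.6911,  0.7228, -0.    ,  0.    ]), 'contact_force': array([ 1.0033, -0.5794, -2.1145]), 'opening': np.float64(0.3457)}
tool y [0.999  0.0449 0.    ]
```

View pics/w9.png

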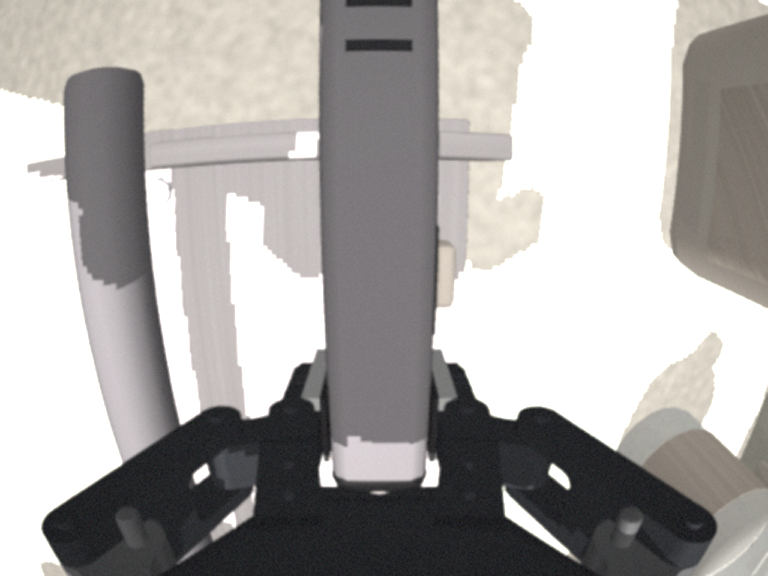

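View pics/s9.png

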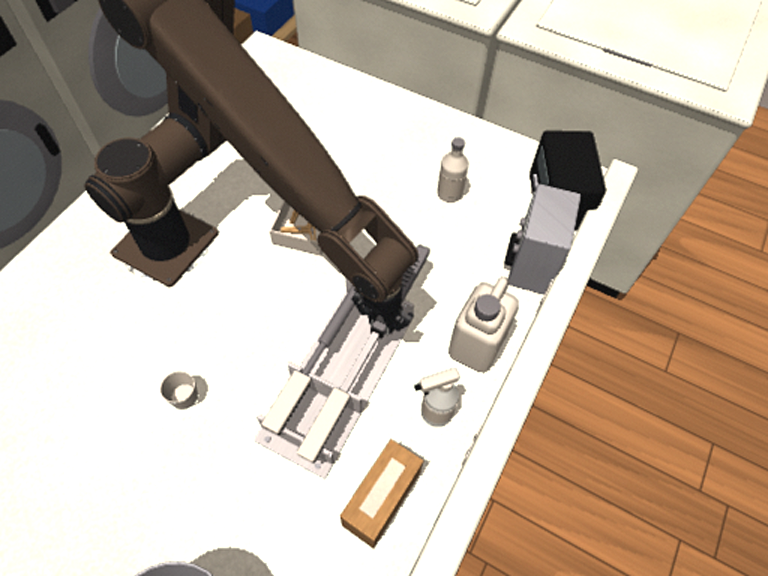

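The grip sits between collar and button, with the button still out at (446,272), and the wrist carries about 2.4 N, the brush's weight. Lifting on.

Call:
drive_tool(deltas=[{"dx":0,"dy":0,"dz":0.006,"rx":0,"ry":0,"rz":0,"jaw":0.022},{"dx":0,"dy":0,"dz":0.01,"rx":0,"ry":0,"rz":0,"jaw":0.022},{"dx":0,"dy":0,"dz":0.015,"rx":0,"ry":0,"rz":0,"jaw":0.022},{"dx":0,"dy":0,"dz":0.015,"rx":0,"ry":0,"rz":0,"jaw":0.022},{"dx":0,"dy":0,"dz":0.015,"rx":0,"ry":0,"rz":0,"jaw":0.022},{"dx":0,"dy":0,"dz":0.015,"rx":0,"ry":0,"rz":0,"jaw":0.022},{"dx":0,"dy":0,"dz":0.01,"rx":0,"ry":0,"rz":0,"jaw":0.022},{"dx":0,"dy":0,"dz":0.006,"rx":0,"ry":0,"rz":0,"jaw":0.022},{"dx":0,"dy":0,"dz":0,"rx":0,"ry":0,"rz":0,"jaw":0.022},{"dx":0,"dy":0,"dz":0,"rx":0,"ry":0,"rz":0,"jaw":0.022},{"dx":0,"dy":0,"dz":0,"rx":0,"ry":0,"rz":0,"jaw":0.022},{"dx":0,"dy":0,"dz":0,"rx":0,"ry":0,"rz":0,"jaw":0.022}])

```text
time: 13.75
eef_pos: [0.5981, 0.0329, 0.1794]
tcp_rot: [0.691, 0.723, -0.0, -0.0]
contact_force: [0.3, -0.4, -2.6]
opening: 0.343
```

```bash
python3 w.py w10; python3 w.py s10 scene; python3 w.py t10 top
```

```text
{'time': np.float64(13.75), 'qpos': array([-0.1143,  0.1954,  1.8327, -0.    ,  1.1144, -0.1591]), 'eef_pos': array([0.5981, 0.0329, 0.1794]), 'tcp_rot': array([ 6.911e-01,  7.228e-01, -3.000e-04, -3.000e-04]), 'contact_force': array([ 0.3409, -0.4103, -2.5944]), 'opening': np.float64(0.3428)}
tool y [ 9.99e-01  4.48e-02 -8.00e-04]
{'time': np.float64(13.8), 'qpos': array([-0.1143,  0.1952,  1.8326, -0.    ,  1.1144, -0.1591]), 'eef_pos': array([0.5981, 0.0329, 0.1795]), 'tcp_rot': array([ 6.911e-01,  7.228e-01, -2.000e-04, -2.000e-04]), 'contact_force': array([ 0.6823, -0.1293, -2.3584]), 'opening': np.float64(0.3416)}
tool y [ 9.99e-01  4.49e-02 -6.00e-04]
{'time': np.float64(13.85), 'qpos': array([-0.1142,  0.1952,  1.8325, -0.    ,  1.1144, -0.1591]), 'eef_pos': array([0.5982, 0.0329, 0.1795]), 'tcp_rot': array([ 6.911e-01,  7.228e-01, -2.000e-04, -2.000e-04]), 'contact_force': array([-0.3719,  0.6793, -2.9536]), 'opening': np.float64(0.3433)}
tool y [ 9.99e-01  4.49e-02 -5.00e-04]
```

View pics/w10.png

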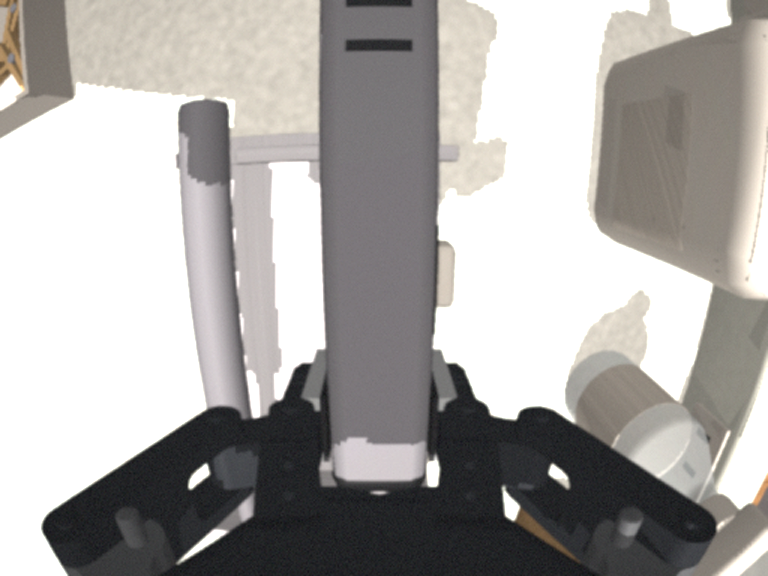

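View pics/s10.png

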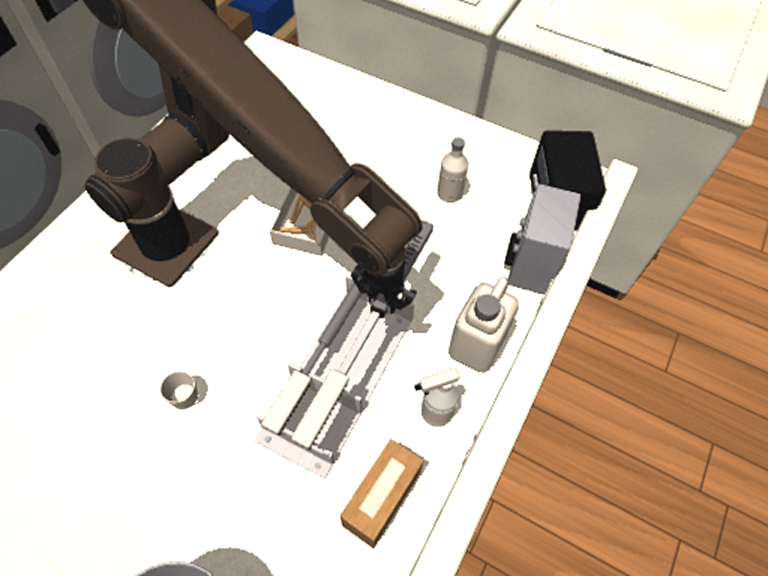

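View pics/t10.png

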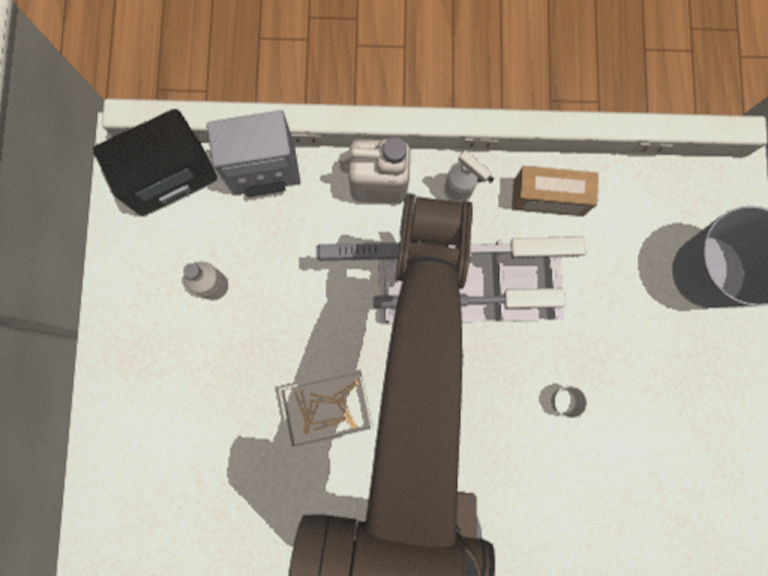

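```bash
python3 - <<'E'
from h import *
from scipy.optimize import least_squares
for n,t,s in [("head far end",(584,246),(309,441)),("head near end",(512,247),(336,375)),("tail",(318,252),(425,226))]:
    r=least_squares(lambda X:np.r_[proj("top",X)-np.array(t)/1.5,proj("scene",X)-np.array(s)/1.5],[.6,0,.18]);print(n,r.x.round(3),r.fun.round(1))
E
python3 -c "
import cv2
a=cv2.imread('pics/s10.png')[200:480,240:460];cv2.imwrite('pics/s10c.png',cv2.resize(a,None,fx=2.1,fy=2.1))"
```

```text
head far end [ 0.621 -0.284  0.182] [-2.4 -2.6 -3.   0.5]
head near end [ 0.605 -0.146  0.18 ] [ 0.8  0.9  1.1 -0.2]
tail [0.588 0.25  0.176] [ 0.2  0.3  0.4 -0.1]
```

View pics/s10c.png

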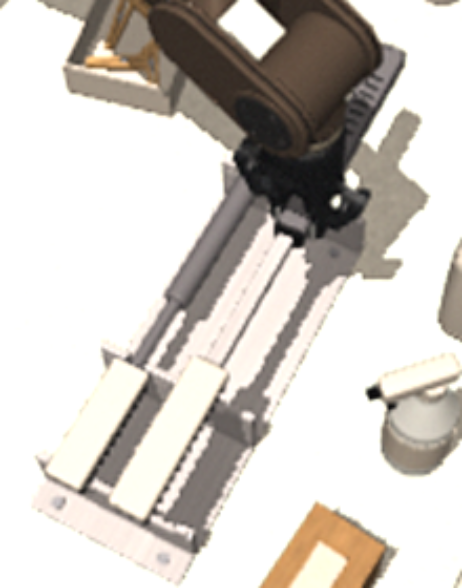

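Head and tail tops both triangulate to about 0.18 m, so the brush is level. The head's near end to the tail is 396 mm, matching 250+26+120. Handing in.

```bash
python3 -c "
from plant import workorder,ctrl
print(ctrl.get_state()['contact_force']);print(workorder.sign_off())"
```

```text
[-0.09964964  0.45531266 -2.95658081]
the job is handed in; nothing more can be done
None
```

The telescoping brush is drawn to its second stop and locked, and I handed the job in with the arm holding it level, about 10 cm above where it lay. It took about 14 s of the 38 s allowed. No verdict came back.

**What I did:** I squeezed the button in (opening 30 mm) and drew the handle along the rack until the pull rose to about 10 N at the end of travel. I then let go, gripped the handle about 43 mm ahead of the button at 60 N, and lifted.

**Last checks:**
- **Lock:** The button stood about 6 mm proud, 120 mm from its starting place. The head's near end to the tail measured 396 mm, as expected at the second stop. The head did not visibly move while the handle was drawn.
- **Hold:** The tops of the head and tail were at 0.176–0.182 m, so the brush is level. The wrist carried about 2.4–3.0 N against a brush weight of 2.35 N, and the pictures showed it clear of the rack.
- **Surroundings:** The plain brush and the other items looked unmoved.

**Disagreements, all small:**
- The gripper travelled about 123.5 mm before it hit the end, 2 mm more than the joint's 121.5 mm. I put that down to slack at the head or slight slip of the pads.
- The collar end measured about 4 mm off where the button's position put it.
- The triangulation of the head's far end was 2–3 px off, because I read those corners roughly.

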